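Tamp the padlock bodies level under the key bar

TASK

Some of the brass-and-black padlock bodies in the blue bin are standing up against its end walls. Take the tamper by its handle, press the standing ones down with its plate, firmly but without hammering, until every body in the bin lies flat in one level layer, and do not touch them with the gripper. Then stand the tamper back upright on its rubber mat, leave the other things on the bench where they are, and let go.

Things in the scene. Friction and masses are not known exactly. Their poses are not given: they have to be found in the camera images.
- bin: open blue steel bin fixed to the bench; origin under its centre at bench level; its +x points roughly left (+y of the room). Inside 130 mm (x) by 156 mm (y), rim 59 mm above the bench, walls 4 mm thick. Holds eight padlock bodies in two ranks (near end -x, far end +x) of four rows 39 mm apart in y, their length along x. Leaning ones rest against the end wall of their rank
- bin_floor (a point): centre of the bin's inner floor, 4 mm above the bench. A leaning body slides down flat when the tamper's level plate, its edge within about 5 mm of the end wall that the body leans on, is pressed down over it (about 2 to 20 N) to the top of the flat layer, 20 mm above this floor
- key_bar (a point): middle of the lower front edge of a fixed dark steel bar crossing over the bin's far end, 165 mm above the bench, 50 mm from the bin's centre towards its +x. The bar runs 280 mm along the bin's y, 45 mm deep towards +x, 18 mm high; its 20 mm posts stand at x = 84, y = +-113 mm of the bin; key blanks hang behind its ends
- tamper: hand tamper, 0.38 kg; origin at the centre of the underside of its steel plate, 70 (x) by 50 (y) by 8 mm, z up. A stem 16 x 20 mm rises at x = +26 mm to 45 mm height; from there a wooden handle, 22 mm wide (y), 18 mm deep, 79 mm long, leans back 32 deg from vertical (direction -0.53, 0, 0.848). Its top is at x = -16, z = 112 mm. Stands on the mat; handle leans roughly to the right (-y)
- tamper_grip (a point): grip point on the axis of the tamper's handle, 87 mm straight above the centre of the plate's underside (49 mm along the handle from its lower end); pinch the handle across its 22 mm width, which runs along the tamper's y
- mat: black rubber mat fixed to the bench, 150 (x) x 130 (y) x 4 mm; origin at the centre of its underside, the tamper's place
- padlock: bystander: brass padlock with steel shackle lying flat, 67 x 34 x 18 mm, origin under its body; lies just beyond the mat
- tin: bystander: grey tin, 60 mm across, 55 mm high, origin under its centre; stands beside the bin's near end (its -x)
- oil_bottle: bystander: clear bottle with black cap, 52 mm across, 130 mm high, origin under its centre; stands far out, between bin and mat
- screwdriver: bystander: green-handled screwdriver lying on the bench in front, about 200 mm long, handle towards -x
- lock_a1: loose padlock body, block 60 x 36 x 20 mm (x, y, z), about 0.22 kg: heavy brass end (+x, 24 mm long) and light black jacket (36 mm). Origin on its axis, 2.5 mm from its middle towards the brass. Flat in the bin its origin is 14 mm above the bench. It starts flat, or leaning 39 deg from vertical, brass end down, black end up on an end wall (origin 32 mm, top corner 63 mm above the bench)
- lock_a2: loose padlock body, block 60 x 36 x 20 mm (x, y, z), about 0.22 kg: heavy brass end (+x, 24 mm long) and light black jacket (36 mm). Origin on its axis, 2.5 mm from its middle towards the brass. Flat in the bin its origin is 14 mm above the bench. It starts flat, or leaning 39 deg from vertical, brass end down, black end up on an end wall (origin 32 mm, top corner 63 mm above the bench)
- lock_a3: loose padlock body, block 60 x 36 x 20 mm (x, y, z), about 0.22 kg: heavy brass end (+x, 24 mm long) and light black jacket (36 mm). Origin on its axis, 2.5 mm from its middle towards the brass. Flat in the bin its origin is 14 mm above the bench. It starts flat, or leaning 39 deg from vertical, brass end down, black end up on an end wall (origin 32 mm, top corner 63 mm above the bench)
- lock_a4: loose padlock body, block 60 x 36 x 20 mm (x, y, z), about 0.22 kg: heavy brass end (+x, 24 mm long) and light black jacket (36 mm). Origin on its axis, 2.5 mm from its middle towards the brass. Flat in the bin its origin is 14 mm above the bench. It starts flat, or leaning 39 deg from vertical, brass end down, black end up on an end wall (origin 32 mm, top corner 63 mm above the bench)
- lock_b1: loose padlock body, block 60 x 36 x 20 mm (x, y, z), about 0.22 kg: heavy brass end (+x, 24 mm long) and light black jacket (36 mm). Origin on its axis, 2.5 mm from its middle towards the brass. Flat in the bin its origin is 14 mm above the bench. It starts flat, or leaning 39 deg from vertical, brass end down, black end up on an end wall (origin 32 mm, top corner 63 mm above the bench)
- lock_b2: loose padlock body, block 60 x 36 x 20 mm (x, y, z), about 0.22 kg: heavy brass end (+x, 24 mm long) and light black jacket (36 mm). Origin on its axis, 2.5 mm from its middle towards the brass. Flat in the bin its origin is 14 mm above the bench. It starts flat, or leaning 39 deg from vertical, brass end down, black end up on an end wall (origin 32 mm, top corner 63 mm above the bench)
- lock_b3: loose padlock body, block 60 x 36 x 20 mm (x, y, z), about 0.22 kg: heavy brass end (+x, 24 mm long) and light black jacket (36 mm). Origin on its axis, 2.5 mm from its middle towards the brass. Flat in the bin its origin is 14 mm above the bench. It starts flat, or leaning 39 deg from vertical, brass end down, black end up on an end wall (origin 32 mm, top corner 63 mm above the bench)
- lock_b4: loose padlock body, block 60 x 36 x 20 mm (x, y, z), about 0.22 kg: heavy brass end (+x, 24 mm long) and light black jacket (36 mm). Origin on its axis, 2.5 mm from its middle towards the brass. Flat in the bin its origin is 14 mm above the bench. It starts flat, or leaning 39 deg from vertical, brass end down, black end up on an end wall (origin 32 mm, top corner 63 mm above the bench)
Mind the look-alikes: they are no part of the job. What is shaped like the tamper but purple or turquoise is not meant.

How it is judged (in metres and radians):
On the way, in this order (a step that is already met when the one before it is completed fails the run):
1. the tamper is lifted clear of its mat (z of tamper in the frame of mat above 0.045 m), for 0.1 s.
2. all eight padlock bodies lie flat in the bin (z of each of lock_a1, lock_a2, lock_a3, lock_a4, lock_b1, lock_b2, lock_b3, lock_b4 in the frame of bin below 0.0185 m and horizontal distance between each of lock_a1, lock_a2, lock_a3, lock_a4, lock_b1, lock_b2, lock_b3, lock_b4 and bin below 0.078 m), for 0.1 s.
At the end, for the whole second after the job is handed in: every padlock body is in the bin with its origin less than 18.5 mm above the bench (lying flat is 14 mm); the tamper stands upright (within 0.1 rad) on the mat, its plate's centre within 45 mm of the mat's centre, at rest and released (all of step 2 and horizontal distance between tamper and mat below 0.045 m and z of tamper in the frame of mat below 0.008 m and angle between tamper's own z axis and vertical below 0.1 rad and linear speed of tamper below 0.02 m/s); the robot touches nothing.
It fails at once if a gripper finger or the arm touches a padlock body in the bin (contact force between any of the fingers, the arm and lock_a1 above 1 N or contact force between any of the fingers, the arm and lock_a2 above 1 N or contact force between any of the fingers, the arm and lock_a3 above 1 N or contact force between any of the fingers, the arm and lock_a4 above 1 N or contact force between any of the fingers, the arm and lock_b1 above 1 N or contact force between any of the fingers, the arm and lock_b2 above 1 N or contact force between any of the fingers, the arm and lock_b3 above 1 N or contact force between any of the fingers, the arm and lock_b4 above 1 N).
It fails at once if the tamper hammers or crushes (over 60 N on the bodies or the bin) (contact force between tamper and lock_a1 above 60 N or contact force between tamper and lock_a2 above 60 N or contact force between tamper and lock_a3 above 60 N or contact force between tamper and lock_a4 above 60 N or contact force between tamper and lock_b1 above 60 N or contact force between tamper and lock_b2 above 60 N or contact force between tamper and lock_b3 above 60 N or contact force between tamper and lock_b4 above 60 N or contact force between tamper and bin above 60 N).
It fails at once if a bystander is moved more than 40 mm (distance of any of padlock, tin, oil_bottle, screwdriver from where it was at the start of the episode above 0.04 m).
It also fails if it takes over 58 s, if anything falls off the work surface, if the arm or the gripper's body presses on something with over 40 N, if the wrist force passes 120 N, or if a joint passes its speed limit or range.

ROBOT

A 6-joint arm with a two-finger parallel gripper is mounted at the origin on the work surface. World frame = base frame: x ahead of the robot, y to its left, z up, the work surface at z = 0. Lengths are in mm, angles in rad, forces in N, time in s.
With the tool pointing down it reaches from about 400 to 825 mm from the base axis. Payload 7 kg.
Tool frame: the origin (TCP) lies at the very end of the fingers, on their centre line; the grasp point (between the pads) lies 19 mm behind it; z points along the fingers, x is the direction in which the jaws open and shut, and the axes are right-handed (so a half turn about z gives the same grasp; the last joint's range is limited). The gripper opens to 88 mm and grips with 3 to 60 N. Pads are 19 mm wide; open, the fingers measure 130 mm over their backs; the gripper's body (78 mm by 193 mm) begins 47 mm behind the grasp point.
Start: joints at [1.586, 0.359, 0.012, 0, -1.224, -0.288], TCP at [181.874, 650.013, 226.561] pointing down, gripper open.
Joint ranges: [-3.07, 3.07], [-1.43, 2.12], [-1.02, 1.25], [-3.03, 1.67], [-3.05, -0], [-3.03, 3.03]. Speed limits (rad/s): [2.39, 2.39, 3.01, 3.14, 3.14, 3.14].

INTERFACE

Orientations are given as a unit quaternion [w, x, y, z].
In Python, from station import ctrl gives the robot as it stands.
- The arm moves only by the tool move_arm, never from a script. Its argument "targets" is a list of rows, each a list of 3 entries, a list of its own where there are three numbers: the opening in per cent of the stroke, from 0 (shut) to 100 (fully open), then the shift along the tool's x, y, z in cm, then the turn, a rotation vector about the tool's x, y, z in rad. In form: [[gripper, [x, y, z], [wx, wy, wz]], ...]. A call has 1 to 12 rows; each row is the pose to reach, as a shift and turn from the pose measured when the call began, along the tool's axes at that moment; what a row does not reach only later rows make up. A row lasts 1/8 s, in which the tool goes at most 62.5 mm and 10.7 degrees, less where a joint would pass 70% of its speed; a pose out of reach is approached as far as the arm can. A call with a gripper value outside its range is refused whole. The fingers move at their own pace and stop on an object; "newtons" is the grip in N (left out, the last holds). Time passes only in rows, so rows that repeat a pose let the fingers close. It gives the time, the measured TCP pose, the force and the opening at its end, in the units of the state.
- ctrl.state(): the state, without advancing time (a new reading comes with each control period).
- ctrl.get_image(name): name is "scene" or "top" or "wrist"; returns (picture, depth): 480x640x3 uint8, blue, green, red; 480x640 float32, mm along the optical axis (not along the pixel's ray), 0 where there is no reading.
- ctrl.calibration(name): a dict with "fx", "fy", "cx", "cy" (pixels), "dist" ([k1, k2, p1, p2, k3] as OpenCV has them; the pictures are not rectified), "world_to_cam" (4x4, takes a point from world to camera coordinates). Camera axes: x right, y down, z forward; pixel columns grow to the right and rows downward; lengths in mm; the calibration is good to about 2 mm. A picture is of the moment at which its call begins: read the wrist's pose just before it. calibration takes no time and is no camera call; for the wrist camera it gives the pose at the moment of the call.
- ctrl.finish_job(): hands the job in, once; it reports no verdict.
The state is a dict: "time_s": time; "joint_pos": joint angles; "joint_vel": joint speeds; "effort": joint torques, N m; "tool_pos": TCP position; "tcp_rot": TCP orientation; "wrist_force": force on the tool from outside, world axes, zero at the start; "wrist_torque": the same for the moment, N m; "grip_width": finger opening in mm.
Only numpy, scipy, OpenCV 4.12 (cv2) and the standard library are available. Lean on these libraries where they do the work, as an engineer would, in place of code of your own. Each camera call takes 0.05 s, during which the arm holds its last target.

## Working session

There is one attempt and no reset: what is moved stays moved. The work goes in short steps, Python scripts to look and compute and a tool call to move; the robot and the scene stay as the last step left them, time stands still between calls to the robot, and variables do not carry over. Pictures are saved under pics/ and viewed, and the job is handed in when it is done.

Besides the shell and the picture viewer there is one more tool, called after "Emit:" as name(argument=value, ...), one argument or row to a line, values as JSON. move_arm: Moves the arm, as the interface text tells. Its arguments: {"type":"object","properties":{"targets":{"type":"array"},"newtons":{"type":"number"}},"required":["targets"]}

```bash
ls; mkdir -p pics
python3 - <<'E'
from station import ctrl
import cv2,numpy as np
print(ctrl.state())
for n in ["scene","top","wrist"]:
    im,d=ctrl.get_image(n); cv2.imwrite(f"pics/{n}0.png",im); np.save(f"{n}0.npy",d)
    c=ctrl.calibration(n); print(n,{k:np.round(v,3).tolist() for k,v in c.items()})
E
```

```text
pics
{'time_s': 0.0, 'joint_pos': array([ 1.58608770e+00,  3.59375698e-01,  1.10280815e-02, -3.64515137e-04,
       -1.22410833e+00, -2.88088477e-01]), 'joint_vel': array([ 1.05018183e-03,  7.46832530e-04,  2.38120150e-03,  2.48452740e-04,
       -4.69070517e-05, -1.63384595e-03]), 'effort': array([-4.08408696e-04, -5.82718670e+01,  2.93047410e+01,  6.99748859e+00,
        6.86637824e-03, -1.49787202e-04]), 'tool_pos': array([181.75972798, 649.53582567, 225.61394928]), 'tcp_rot': array([-6.29452797e-04, -6.04340040e-01,  7.96726050e-01, -5.67223639e-04]), 'wrist_force': array([ 0.79902254, -0.45361417,  0.09519504]), 'wrist_torque': array([0.04437034, 0.02510374, 0.01096714]), 'grip_width': 87.6467081965213}
scene {'fx': 467.258, 'fy': 467.258, 'cx': 310.899, 'cy': 239.724, 'dist': [-0.105, 0.0, 0.0, 0.0, 0.0], 'world_to_cam': [[0.148, 0.989, 0.003, -21.436], [0.809, -0.119, -0.575, -443.591], [-0.568, 0.087, -0.818, 1194.707], [0.0, 0.0, 0.0, 1.0]]}
top {'fx': 543.558, 'fy': 543.558, 'cx': 320.904, 'cy': 234.258, 'dist': [0.018, 0.0, 0.0, 0.0, 0.0], 'world_to_cam': [[-0.021, -1.0, 0.022, -45.042], [-0.997, 0.019, -0.074, 640.367], [0.074, -0.023, -0.997, 951.808], [0.0, 0.0, 0.0, 1.0]]}
wrist {'fx': 352.122, 'fy': 352.122, 'cx': 316.631, 'cy': 236.636, 'dist': [-0.01, 0.0, 0.0, 0.0, 0.0], 'world_to_cam': [[-0.27, -0.963, 0.003, 674.04], [-0.915, 0.257, 0.311, -41.009], [-0.3, 0.082, -0.95, 393.648], [0.0, 0.0, 0.0, 1.0]]}
```

View pics/scene0.png

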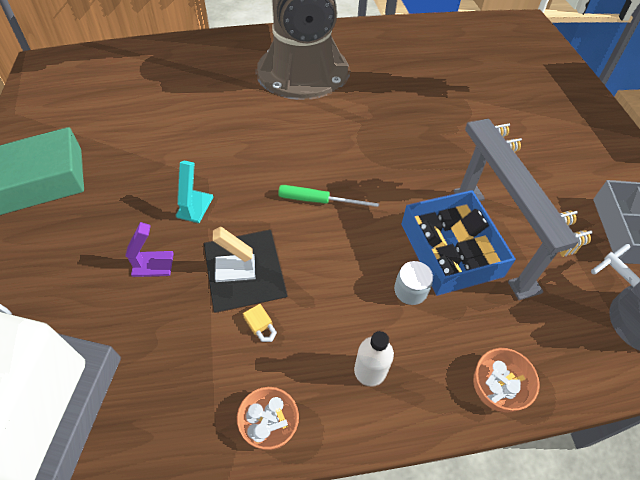

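View pics/top0.png

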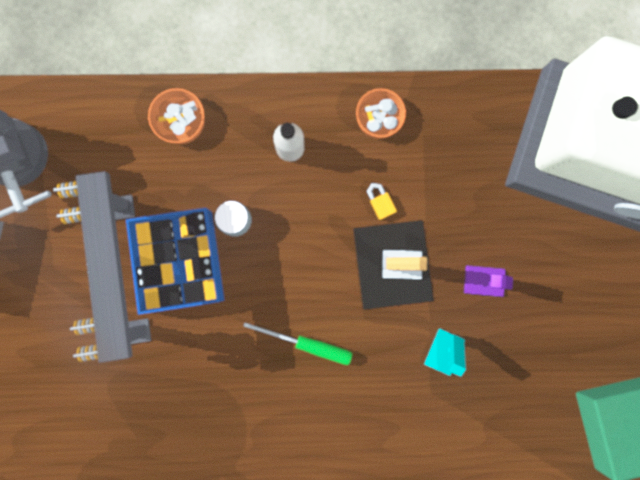

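View pics/wrist0.png

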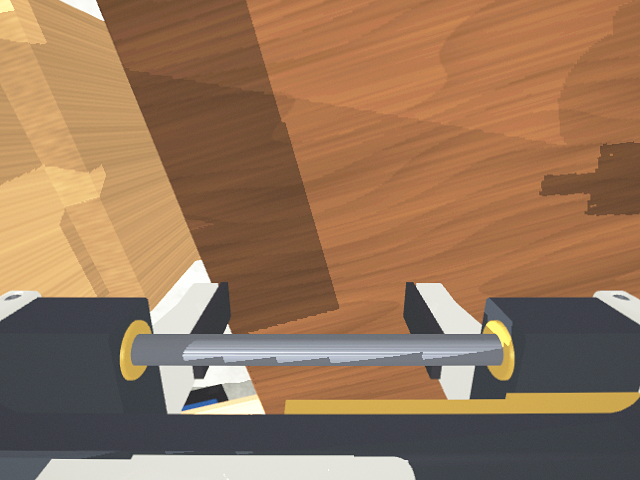

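```bash
cat > h.py <<'E'
import cv2,numpy as np
from station import ctrl
def ray(cal,uv):
    K=np.array([[cal['fx'],0,cal['cx']],[0,cal['fy'],cal['cy']],[0,0,1.]])
    p=cv2.undistortPoints(np.array(uv,float).reshape(-1,1,2),K,np.array(cal['dist'],float)).reshape(-1,2)
    T=np.array(cal['world_to_cam'],float);R=T[:3,:3];o=-R.T@T[:3,3]
    return o,np.c_[p,np.ones(len(p))]@R
def onz(cal,uv,z):
    o,d=ray(cal,uv); s=(z-o[2])/d[:,2]; return o+d*s[:,None]
def bydepth(cal,uv,dep):
    o,d=ray(cal,uv); uv=np.array(uv).reshape(-1,2).astype(int)
    return o+d*dep[uv[:,1],uv[:,0]][:,None]
E
python3 - <<'E'
from h import *
for n,(x0,y0,x1,y1) in {"top":(110,190,260,330),"scene":(380,170,540,310)}.items():
    im=cv2.imread(f"pics/{n}0.png"); cv2.imwrite(f"pics/{n}_bin.png",cv2.resize(im[y0:y1,x0:x1],None,fx=4.2,fy=4.2,interpolation=cv2.INTER_CUBIC))
n="top";im=cv2.imread("pics/top0.png");cv2.imwrite("pics/top_tam.png",cv2.resize(im[210:320,340:450],None,fx=5,fy=5,interpolation=cv2.INTER_CUBIC))
n="scene";im=cv2.imread("pics/scene0.png");cv2.imwrite("pics/scene_tam.png",cv2.resize(im[220:320,195:295],None,fx=5,fy=5,interpolation=cv2.INTER_CUBIC))
for n in ["top","scene"]:
    cal=ctrl.calibration(n);im=cv2.imread(f"pics/{n}0.png");dep=np.load(f"{n}0.npy")
    hsv=cv2.cvtColor(im,cv2.COLOR_BGR2HSV)
    m=cv2.inRange(hsv,(105,120,40),(125,255,255))
    cs,_=cv2.findContours(m,cv2.RETR_EXTERNAL,cv2.CHAIN_APPROX_NONE)
    cs=[c for c in cs if cv2.contourArea(c)>800 and 180<c[:,0,1].mean()<330]
    for c in cs:
        r=cv2.minAreaRect(c);print(n,cv2.contourArea(c),cv2.boundingRect(c))
        P=onz(cal,c.reshape(-1,2),59.)[:,:2].astype(np.float32)
        rr=cv2.minAreaRect(P);print(rr);print(cv2.boxPoints(rr))
E
```

```text
top 8001.0 (126, 209, 98, 105)
((597.9556274414062, 194.93350219726562), (164.6139678955078, 146.2794647216797), 7.419241905212402)
[[506.89328  256.83273 ]
 [525.78217  111.777916]
 [689.01794  133.03427 ]
 [670.1291   278.08908 ]]
scene 7436.5 (402, 190, 114, 105)
((613.653564453125, 187.9134521484375), (188.8785858154297, 163.649658203125), 7.502721786499023)
[[509.33865 256.7065 ]
 [530.7069   94.4579 ]
 [717.9685  119.12039]
 [696.6002  281.36902]]
```

View pics/top_bin.png

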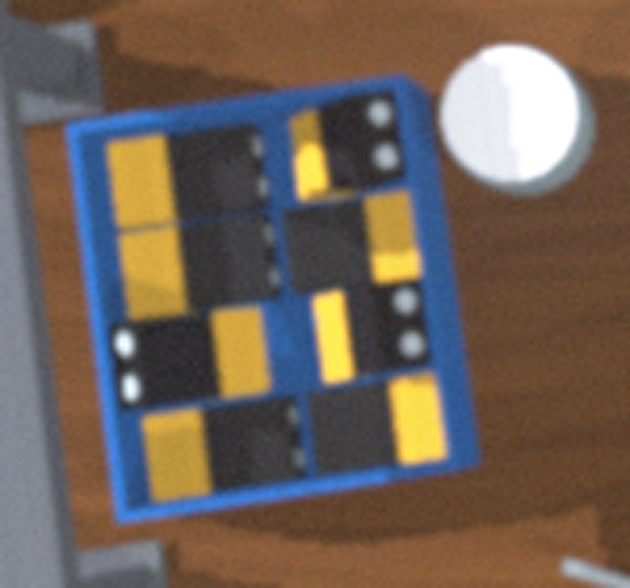

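View pics/scene_bin.png

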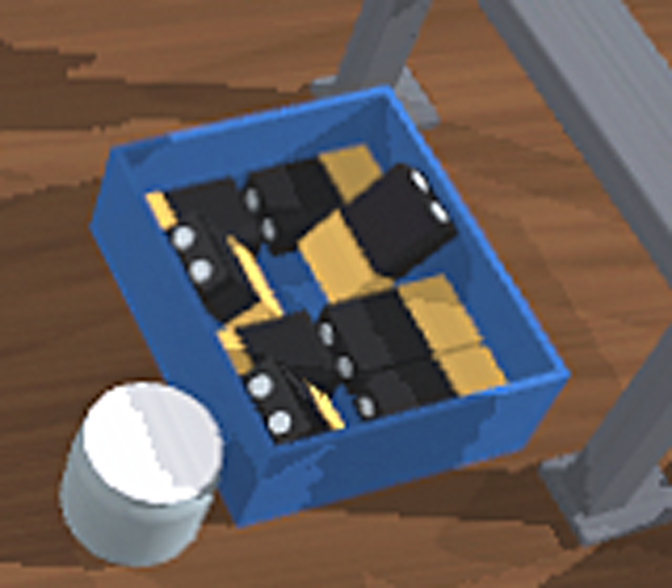

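View pics/top_tam.png

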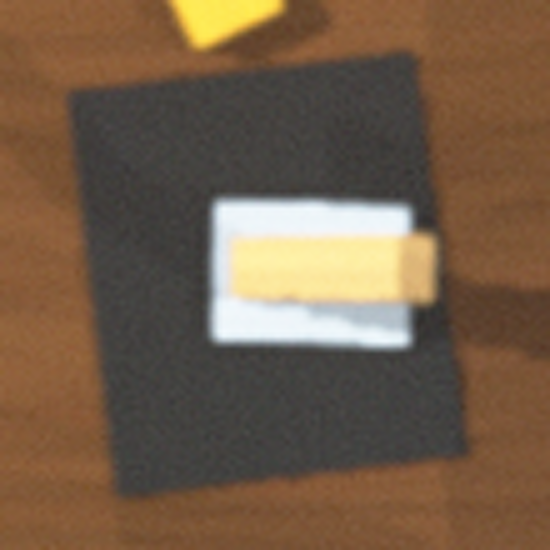

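View pics/scene_tam.png

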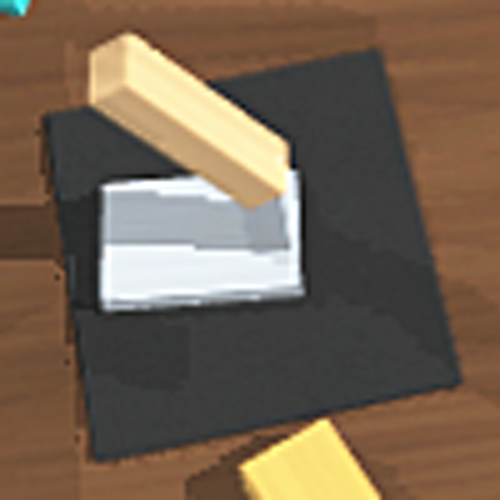

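Run:
```python
from h import *
for n,(x0,y0,x1,y1) in {"top":(340,210,450,320),"scene":(195,220,295,320)}.items():
    cal=ctrl.calibration(n);im=cv2.imread(f"pics/{n}0.png");dep=np.load(f"{n}0.npy")
    hsv=cv2.cvtColor(im,cv2.COLOR_BGR2HSV)
    def big(m):
        M=np.zeros_like(m);M[y0:y1,x0:x1]=m[y0:y1,x0:x1]
        cs,_=cv2.findContours(M,cv2.RETR_EXTERNAL,cv2.CHAIN_APPROX_NONE);return max(cs,key=cv2.contourArea).reshape(-1,2)
    def rect(m,z,t):
        c=big(m);P=onz(cal,c,z)[:,:2].astype(np.float32);r=cv2.minAreaRect(P);print(n,t,np.round(r[0],1),np.round(r[1],1),round(r[2],1));return r
    mat=cv2.inRange(hsv,(0,0,0),(180,90,85)); obj=cv2.inRange(im,(120,120,120),(255,255,255)); wood=cv2.inRange(hsv,(10,60,150),(28,200,255))
    rect(cv2.bitwise_not(cv2.inRange(hsv,(0,90,0),(18,255,170))) ,4,"mat+")
    rect(mat|obj,4,"mat")
    rect(obj,12,"plate")
    w=big(wood); M=np.zeros(im.shape[:2],np.uint8); cv2.drawContours(M,[w.reshape(-1,1,2)],-1,255,-1)
    M=cv2.erode(M,np.ones((3,3)));v,u=np.nonzero(M);P=bydepth(cal,np.c_[u,v],dep);P=P[P[:,2]>20]
    print(n,"handle mean",P.mean(0),P.min(0),P.max(0)); 
    k=(P[:,2]>70)&(P[:,2]<110);q=np.polyfit(P[:,2],P[:,1],1);print("y=",q,"x=",np.polyfit(P[:,2],P[:,0],1))
    # bin rim by depth
    X0,Y0,X1,Y1=(110,190,240,330) if n=="top" else (390,180,525,305)
    v,u=np.mgrid[Y0:Y1,X0:X1];uv=np.c_[u.ravel(),v.ravel()];P=bydepth(cal,uv,dep);h=hsv[uv[:,1],uv[:,0]]
    k=(abs(P[:,2]-59)<5)&(h[:,0]>100)&(h[:,0]<128)&(h[:,1]>100)
    P=P[k][:,:2].astype(np.float32); r=cv2.minAreaRect(P);print(n,"rim",len(P),r)
    # plain depth check
    print("mat depth z",bydepth(cal,[(370,290)] if n=="top" else [(270,290)],dep))
```

```text
top mat+ [ 583.4 -189.3] [149.  129.6] 5.7
top mat [ 583.3 -189.5] [148.4 129.3] 5.5
top plate [ 582.5 -207.2] [78.4 52.6] 88.3
top handle mean [ 582.63428429 -196.5847178   101.9216214 ] [ 567.21362841 -225.2118425    55.86510965] [591.63622217 -35.45839908 997.52063966]
y= [ 1.27177830e-01 -2.09546888e+02] x= [-1.82904120e-02  5.84498473e+02]
top rim 892 ((597.237060546875, 199.46041870117188), (164.2446746826172, 138.63644409179688), 7.6308488845825195)
mat depth z [[ 537.31516979 -145.55697795    5.92701352]]
scene mat+ [ 590.  -188.8] [213.3 129.6] 5.6
scene mat [ 572.6 -190.5] [178.6 129.5] 5.6
scene plate [ 554.  -204.1] [122.7  72.6] 0.7
scene handle mean [ 592.43676954 -197.84754661   92.44669778] [ 575.37374147 -226.15312151   47.92266259] [1041.21514241 -135.60650396  722.52191904]
y= [-6.53215586e-02 -1.91808784e+02] x= [5.33324145e-01 5.43132713e+02]
scene rim 883 ((599.3983764648438, 199.1161651611328), (167.21923828125, 139.76185607910156), 7.151176929473877)
mat depth z [[ 637.77074922 -145.92018324    3.49432833]]
```

Run:
```python
from h import *
n="top";x0,y0,x1,y1=(340,210,450,320)
cal=ctrl.calibration(n);im=cv2.imread(f"pics/{n}0.png");dep=np.load(f"{n}0.npy");hsv=cv2.cvtColor(im,cv2.COLOR_BGR2HSV)
m=cv2.inRange(hsv,(0,0,120),(180,70,255));M=np.zeros_like(m);M[y0:y1,x0:x1]=m[y0:y1,x0:x1]
v,u=np.nonzero(M);P=onz(cal,np.c_[u,v],12)[:,:2].astype(np.float32);r=cv2.minAreaRect(P);print("plate",len(P),r)
w=cv2.inRange(hsv,(10,71,140),(28,255,255));M=np.zeros_like(m);M[y0:y1,x0:x1]=w[y0:y1,x0:x1]
v,u=np.nonzero(M);k=(v>255)&(v<275)&(u>383);u,v=u[k],v[k]
P=bydepth(cal,np.c_[u,v],dep);P=P[(P[:,2]>30)&(P[:,2]<130)];print(len(P),P[:,0].min(),P[:,0].max(),P[:,1].min(),P[:,1].max(),P[:,2].max())
a=np.polyfit(P[:,1],P[:,2],1);print("z(y)",a,"z at y=-207",np.polyval(a,-207)); print("x(y)",np.polyfit(P[:,1],P[:,0],1),P[:,0].mean())
```

```text
plate 760 ((583.047119140625, -204.3437957763672), (73.93669891357422, 53.1251220703125), 86.74491119384766)
468 571.1021966284277 593.4851887367882 -225.2118424994528 -170.51150249088812 122.37047080242417
z(y) [  -1.28334651 -159.29437949] z at y=-207 106.35834832669514
x(y) [4.01072423e-02 5.90639943e+02] 582.7241547937638
```

```bash
cat >> h.py <<'E'
from scipy.spatial.transform import Rotation as Ro
def cur():
    s=ctrl.state();q=s['tcp_rot'];return np.array(s['tool_pos']),Ro.from_quat([q[1],q[2],q[3],q[0]]),s
def toolR(yaw,tilt=32.0):
    # yaw (deg) of tamper x ; tool x = tamper y ; tool z = sin(tilt) tx - cos(tilt) z
    c,s=np.cos(np.radians(yaw)),np.sin(np.radians(yaw));tx=np.array([c,s,0]);ty=np.array([-s,c,0]);z=np.array([0,0,1.])
    t=np.radians(tilt);zz=np.sin(t)*tx-np.cos(t)*z;return Ro.from_matrix(np.c_[ty,np.cross(zz,ty),zz])
def rel(pos,R):
    p,Rc,s=cur();d=Rc.inv().apply(np.array(pos,float)-p)/10;w=(Rc.inv()*R).as_rotvec()
    n=max(np.linalg.norm(d)/6.25,np.degrees(np.linalg.norm(w))/10.7)
    return f"[{np.round(d,2).tolist()}, {np.round(w,4).tolist()}] rows>={n:.1f}"
E
python3 - <<'E'
from h import *
print(rel((500,300,330),toolR(95,0))); print(rel((581,-247,200),toolR(88,32)))
E
```

```text
[[25.11, -40.07, -10.38], [-0.0009, -0.001, 1.2107]] rows>=7.7
[[75.59, -62.61, 2.69], [-0.4734, -0.3726, 1.2956]] rows>=15.7
```

Emit:
move_arm(
  targets=[
    [100, [25.1, -40.1, -10.4], [0, 0, 1.21]],
    [100, [25.1, -40.1, -10.4], [0, 0, 1.21]],
    [100, [25.1, -40.1, -10.4], [0, 0, 1.21]],
    [100, [25.1, -40.1, -10.4], [0, 0, 1.21]],
    [100, [25.1, -40.1, -10.4], [0, 0, 1.21]],
    [100, [25.1, -40.1, -10.4], [0, 0, 1.21]],
    [100, [25.1, -40.1, -10.4], [0, 0, 1.21]],
    [100, [25.1, -40.1, -10.4], [0, 0, 1.21]],
    [100, [25.1, -40.1, -10.4], [0, 0, 1.21]],
  ],
)

```text
time_s: 1.27
tool_pos: [502.2, 297.8, 330.8]
tcp_rot: [0.0, -0.042, 0.999, -0.0]
wrist_force: [0.0, -0.1, 0.5]
grip_width: 87.4
```

Run:
```python
from h import *
print(cur()[2]['joint_pos'],cur()[2]['tool_pos'])
print(rel((500,300,330),toolR(95,0))); print(rel((581,-247,200),toolR(88,32)))
```

```text
[ 8.70677330e-01  1.59350633e-01 -2.31651750e-02  1.04897547e-03
 -1.38865410e+00 -7.86885196e-01] [502.15869233 297.7513188  330.78979516]
[[0.2, 0.24, 0.08], [-0.001, 0.0005, -0.0033]] rows>=0.1
[[-3.28, -54.93, 13.14], [-0.5588, -0.0327, 0.1159]] rows>=9.1
```

Emit:
move_arm(
  targets=[
    [100, [-3.3, -54.9, 13.1], [-0.559, -0.033, 0.116]],
    [100, [-3.3, -54.9, 13.1], [-0.559, -0.033, 0.116]],
    [100, [-3.3, -54.9, 13.1], [-0.559, -0.033, 0.116]],
    [100, [-3.3, -54.9, 13.1], [-0.559, -0.033, 0.116]],
    [100, [-3.3, -54.9, 13.1], [-0.559, -0.033, 0.116]],
    [100, [-3.3, -54.9, 13.1], [-0.559, -0.033, 0.116]],
    [100, [-3.3, -54.9, 13.1], [-0.559, -0.033, 0.116]],
    [100, [-3.3, -54.9, 13.1], [-0.559, -0.033, 0.116]],
    [100, [-3.3, -54.9, 13.1], [-0.559, -0.033, 0.116]],
    [100, [-3.3, -54.9, 13.1], [-0.559, -0.033, 0.116]],
    [100, [-3.3, -54.9, 13.1], [-0.559, -0.033, 0.116]],
  ],
)

```text
time_s: 2.65
tool_pos: [581.0, -247.4, 198.3]
tcp_rot: [0.004, 0.018, 0.961, 0.276]
wrist_force: [1.3, 0.4, -0.1]
grip_width: 87.7
```

Run:
```python
from h import *
p,R,s=cur();print(s['joint_pos'],p)
cal=ctrl.calibration("wrist");im,d=ctrl.get_image("wrist");cv2.imwrite("pics/w1.png",im);np.save("w1.npy",d)
import pickle;pickle.dump(cal,open("w1.pkl","wb"))
print(rel((581,-247,200),toolR(88,32)))
```

```text
[-0.43084568  0.49398861  0.23415651 -0.5116735  -1.55230368  0.46641098] [ 580.99995872 -247.42403316  198.30957131]
[[0.02, -0.03, -0.1], [0.0013, -0.0008, -0.0013]] rows>=0.0
```

View pics/w1.png

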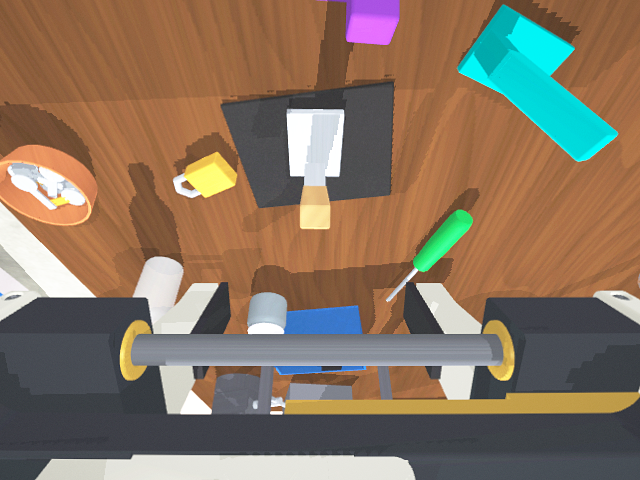

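Run:
```python
from h import *
import pickle;cal=pickle.load(open("w1.pkl","rb"));im=cv2.imread("pics/w1.png");d=np.load("w1.npy");hsv=cv2.cvtColor(im,cv2.COLOR_BGR2HSV)
m=cv2.inRange(hsv,(0,0,110),(180,60,255));M=np.zeros_like(m);M[100:182,280:350]=m[100:182,280:350]
v,u=np.nonzero(M);r=cv2.minAreaRect(onz(cal,np.c_[u,v],12)[:,:2].astype(np.float32));print("plate",r)
m=cv2.inRange(hsv,(10,60,120),(28,255,255));M=np.zeros_like(m);M[175:235,290:340]=m[175:235,290:340]
v,u=np.nonzero(M);P=bydepth(cal,np.c_[u,v],d);print("wood",P.min(0),P.max(0),P.mean(0),len(P))
m=cv2.inRange(hsv,(0,0,0),(180,90,85));M=np.zeros_like(m);M[75:215,210:400]=m[75:215,210:400]
cs,_=cv2.findContours(M,0,1);c=max(cs,key=cv2.contourArea).reshape(-1,2);print("mat",cv2.minAreaRect(onz(cal,c,4)[:,:2].astype(np.float32)))
print([np.round(onz(cal,[p],12)[0],1) for p in [(288,109),(344,110),(290,175),(340,175)]])
im=cv2.resize(im[70:240,200:420],None,fx=3.5,fy=3.5);cv2.imwrite("pics/w1c.png",im)
```

```text
plate ((582.934326171875, -201.95928955078125), (81.10427856445312, 50.76565933227539), 87.11436462402344)
wood [ 557.95513103 -402.69281667   -0.86833463] [619.75224581 -61.7092791  288.3615421 ] [ 584.21463577 -164.54505697   62.28421938] 2050
mat ((583.1997680664062, -189.16864013671875), (148.86105346679688, 129.52236938476562), 5.615389823913574)
[array([ 604.1, -243.1,   12. ]), array([ 556.3, -240.3,   12. ]), array([ 609.3, -170.5,   12. ]), array([ 558.7, -168.5,   12. ])]
```

View pics/w1c.png

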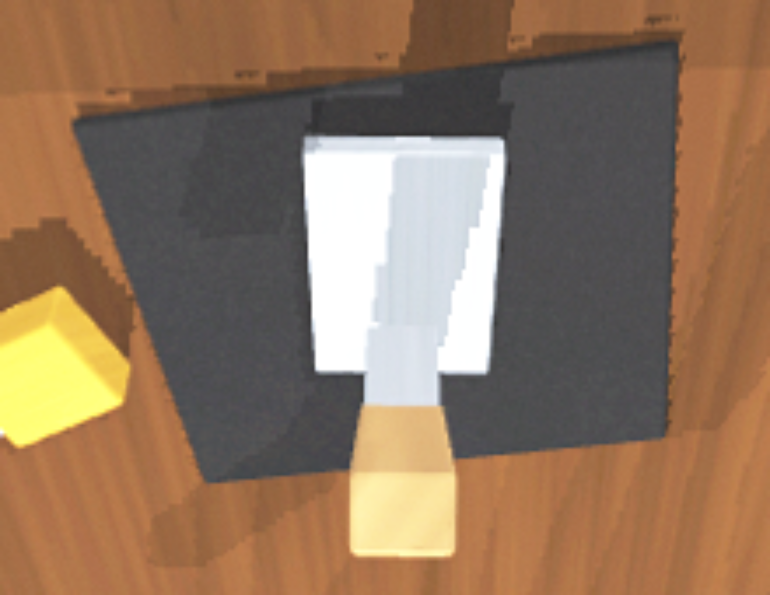

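Run:
```python
from h import *
import pickle;cal=pickle.load(open("w1.pkl","rb"))
a=np.array([[402,513],[350,555],[455,555],[360,475],[455,475]])/3.5+[200,70]
print(np.round(onz(cal,a,112),1)); 
for z in (116,): print(np.round(onz(cal,a[:1],z),1))
T=toolR(87.7); z=T.as_matrix()[:,2]; g=np.array([583,-203.5,91])
tcp=g+19*z;print(tcp,z)
print(rel(tcp-80*z,T),rel(tcp,T))
```

```text
[[ 582.4 -214.7  112. ]
 [ 594.2 -201.9  112. ]
 [ 571.4 -200.9  112. ]
 [ 590.4 -226.3  112. ]
 [ 571.2 -225.5  112. ]]
[[ 582.2 -219.   116. ]]
[ 583.40406559 -193.43964518   74.88708617] [ 0.02126661  0.52949236 -0.8480481 ]
[[-0.02, -2.12, 5.35], [0.0013, -0.0036, 0.0031]] rows>=0.9 [[-0.05, -2.13, 13.35], [0.0013, -0.0036, 0.0031]] rows>=2.2
```

Emit:
move_arm(
  targets=[
    [100, [0, -2.1, 3.0], [0, -0.004, 0.003]],
    [100, [0, -2.1, 5.0], [0, -0.004, 0.003]],
    [100, [0, -2.1, 8.0], [0, -0.004, 0.003]],
    [100, [0, -2.1, 11.0], [0, -0.004, 0.003]],
    [100, [0, -2.1, 13.3], [0, -0.004, 0.003]],
    [100, [0, -2.1, 13.3], [0, -0.004, 0.003]],
    [100, [0, -2.1, 13.3], [0, -0.004, 0.003]],
  ],
)

```text
time_s: 3.58
tool_pos: [583.5, -193.2, 76.9]
tcp_rot: [0.006, 0.018, 0.961, 0.276]
wrist_force: [-0.4, -0.3, 0.8]
grip_width: 87.8
```

Run:
```python
from h import *
T=toolR(87.7); z=T.as_matrix()[:,2]; g=np.array([583,-203.5,91])
print(rel(g+19*z,T))
im,d=ctrl.get_image("wrist");cv2.imwrite("pics/w2.png",im)
```

```text
[[0.01, -0.12, 0.16], [0.0004, 0.001, 0.002]] rows>=0.0
```

View pics/w2.png

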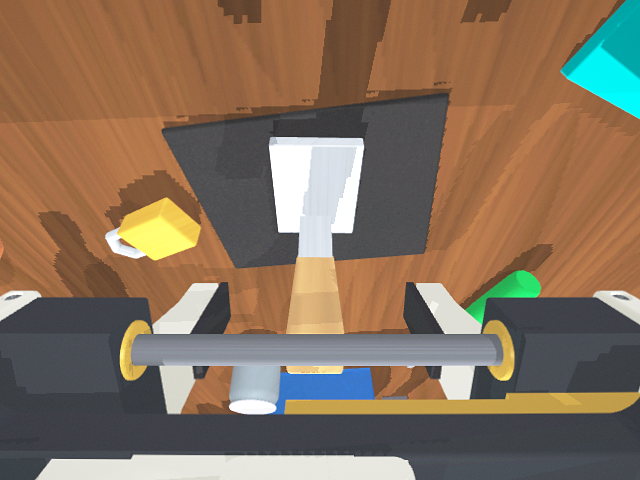

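Emit:
move_arm(
  targets=[
    [100, [0, -0.1, 0.15], [0, 0, 0]],
    [0, [0, -0.1, 0.15], [0, 0, 0]],
    [0, [0, -0.1, 0.15], [0, 0, 0]],
    [0, [0, -0.1, 0.15], [0, 0, 0]],
    [0, [0, -0.1, 0.15], [0, 0, 0]],
    [0, [0, -0.1, 0.15], [0, 0, 0]],
    [0, [0, -0.1, 0.15], [0, 0, 0]],
  ],
  newtons=60,
)

```text
time_s: 4.5
tool_pos: [583.7, -193.6, 75.2]
tcp_rot: [0.007, 0.019, 0.961, 0.276]
wrist_force: [0.3, -0.4, 0.2]
grip_width: 32.9
```

Run:
```python
from h import *
p,R,s=cur();print(p,R.as_matrix()[:,2])
print(rel(p+[0,0,100],R))
```

```text
[ 583.65794025 -193.64818422   75.16202655] [ 0.02295905  0.52965886 -0.84789998]
[[-0.02, 5.3, -8.48], [0.0, 0.0, 0.0]] rows>=1.6
```

Emit:
move_arm(
  targets=[
    [0, [0, 0, 0], [0, 0, 0]],
    [0, [0, 0, 0], [0, 0, 0]],
    [0, [0, 0, 0], [0, 0, 0]],
    [0, [0, 0, 0], [0, 0, 0]],
  ],
)

```text
time_s: 5.0
tool_pos: [583.7, -193.7, 75.1]
tcp_rot: [0.007, 0.019, 0.961, 0.276]
wrist_force: [2.1, -0.7, -0.9]
grip_width: 21.7
```

Gripped (21.7 mm). Lift 110 mm straight up.

Emit:
move_arm(
  targets=[
    [0, [0, 0.8, -1.27], [0, 0, 0]],
    [0, [0, 2.1, -3.4], [0, 0, 0]],
    [0, [0, 3.7, -5.9], [0, 0, 0]],
    [0, [0, 5.3, -8.5], [0, 0, 0]],
    [0, [0, 5.8, -9.3], [0, 0, 0]],
    [0, [0, 5.8, -9.3], [0, 0, 0]],
    [0, [0, 5.8, -9.3], [0, 0, 0]],
  ],
)

```text
time_s: 5.88
tool_pos: [582.8, -193.4, 183.5]
tcp_rot: [0.006, 0.019, 0.961, 0.276]
wrist_force: [-0.1, -0.3, -3.7]
grip_width: 21.6
```

Run:
```python
from h import *
p,R,s=cur();print(p,s['grip_width'],s['wrist_force'],R.as_matrix()[:,2],R.as_matrix()[:,0])
import pickle
cal=ctrl.calibration("wrist");pickle.dump((cal,p,R.as_quat()),open("w3.pkl","wb"))
im,d=ctrl.get_image("wrist");cv2.imwrite("pics/w3.png",im)
im,d=ctrl.get_image("top");cv2.imwrite("pics/top3.png",im);np.save("top3.npy",d)
im,d=ctrl.get_image("scene");cv2.imwrite("pics/scene3.png",im);np.save("scene3.npy",d)
```

```text
[ 582.81579304 -193.39664607  183.54095581] 21.611612948695416 [-0.11657066 -0.30983858 -3.74584435] [ 0.02154198  0.53045505 -0.84743931] [-9.99211949e-01  3.96884093e-02 -5.57072689e-04]
```

View pics/w3.png

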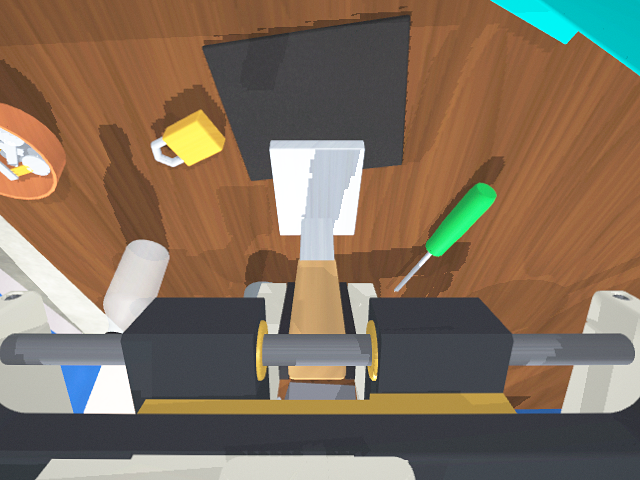

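View pics/scene3.png

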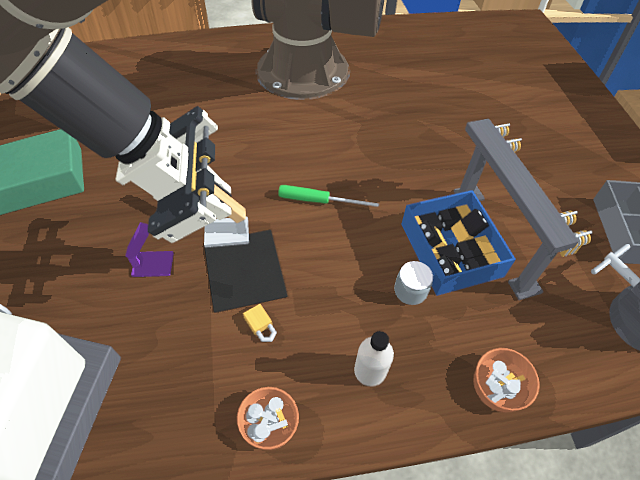

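```bash
cat >> h.py <<'E'
BC=np.array([598.,199.3]);BY=97.5
def binpose(bx,by,z,yaw=BY):
    T=toolR(yaw);y=np.radians(BY);b=np.array([np.cos(y),np.sin(y)]);c=np.array([-b[1],b[0]])
    o=BC+bx*b+by*c; t=np.array([np.cos(np.radians(yaw)),np.sin(np.radians(yaw))])
    return np.r_[o+9.9*t,z+71.1],T
def tam():  # tamper origin in bin frame, from tcp
    p,R,s=cur();M=R.as_matrix();ty=M[:,0];t=np.array([ty[1],-ty[0]]);t/=np.linalg.norm(t);o=p[:2]-9.9*t
    y=np.radians(BY);b=np.array([np.cos(y),np.sin(y)]);c=np.array([-b[1],b[0]]);d=o-BC
    print("tamper bin x,y,z",np.round([d@b,d@c,p[2]-71.1],2),"yaw",round(np.degrees(np.arctan2(t[1],t[0])),2),"tiltz",np.round(M[:,2],3),"ty_z",round(ty[2],4),"F",np.round(s['wrist_force'],1),"w",round(s['grip_width'],1),"t",s['time_s'])
E
python3 - <<'E'
from h import *
cal=ctrl.calibration("top");print(onz(cal,[(289,132)],130),onz(cal,[(233,217)],55))
tam()
print(rel(*binpose(-27.5,-49,110)))
print(rel(*binpose(-27.5,-49,75)))
E
```

```text
[[798.61155191  -7.31612316 130.        ]] [[670.05621017  94.75149016  55.        ]]
tamper bin x,y,z [-397.32   67.81  112.33] yaw 87.72 tiltz [ 0.021  0.53  -0.848] ty_z -0.0004 F [ 1.5 -0.4 -3.8] w 21.9 t 6.025
[[-5.06, 32.43, 20.59], [0.001, 0.0908, -0.1444]] rows>=6.2
[[-5.06, 30.57, 23.55], [0.001, 0.0908, -0.1444]] rows>=6.2
```

Emit:
move_arm(
  targets=[
    [0, [-0.4, 2.5, 1.6], [0, 0.005, -0.01]],
    [0, [-1.1, 6.8, 4.3], [0, 0.02, -0.03]],
    [0, [-1.9, 12.0, 7.6], [0, 0.035, -0.055]],
    [0, [-2.7, 17.2, 10.9], [0, 0.05, -0.08]],
    [0, [-3.5, 22.4, 14.2], [0.001, 0.065, -0.1]],
    [0, [-4.3, 27.5, 17.5], [0.001, 0.08, -0.125]],
    [0, [-4.9, 31.0, 19.7], [0.001, 0.09, -0.14]],
    [0, [-5.06, 32.4, 20.6], [0.001, 0.091, -0.1444]],
    [0, [-5.06, 32.4, 20.6], [0.001, 0.091, -0.1444]],
    [0, [-5.06, 30.6, 23.5], [0.001, 0.091, -0.1444]],
    [0, [-5.06, 30.6, 23.5], [0.001, 0.091, -0.1444]],
    [0, [-5.06, 30.6, 23.5], [0.001, 0.091, -0.1444]],
  ],
)

```text
time_s: 7.52
tool_pos: [649.3, 187.0, 147.3]
tcp_rot: [-0.018, -0.062, 0.959, 0.275]
wrist_force: [-0.5, 0.4, -2.8]
grip_width: 21.9
```

Run:
```python
from h import *
tam()
print(rel(*binpose(-27.5,-49,75)))
im,d=ctrl.get_image("scene");cv2.imwrite("pics/s4.png",cv2.resize(im[80:320,280:600],None,fx=2.5,fy=2.5))
import pickle
cal=ctrl.calibration("wrist");pickle.dump(cal,open("w4.pkl","wb"));im,d=ctrl.get_image("wrist");cv2.imwrite("pics/w4.png",im)
```

```text
tamper bin x,y,z [-28.78 -49.23  76.18] yaw 97.44 tiltz [-0.069  0.525 -0.848] ty_z 0.0001 F [-0.5  0.4 -2.8] w 21.9 t 7.525
[[0.02, 0.05, 0.17], [-0.0005, 0.0005, -0.0009]] rows>=0.0
```

View pics/s4.png

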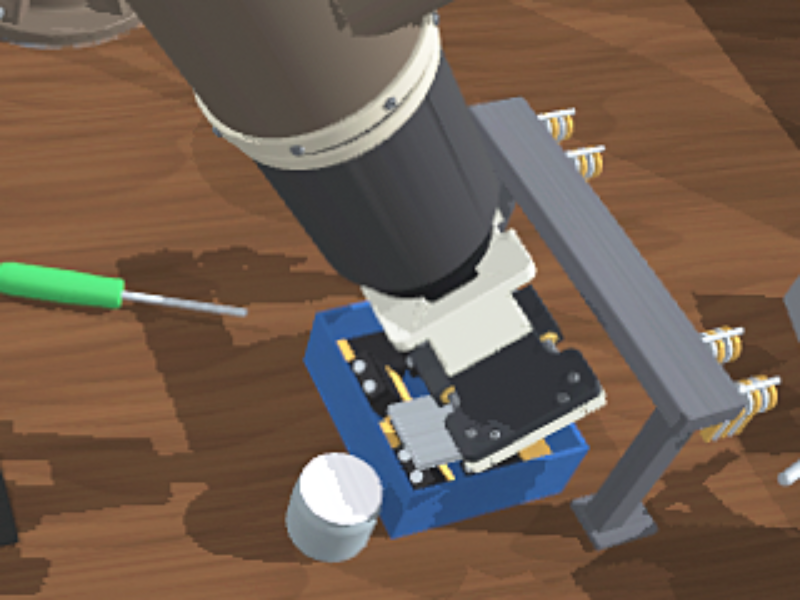

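View pics/w4.png

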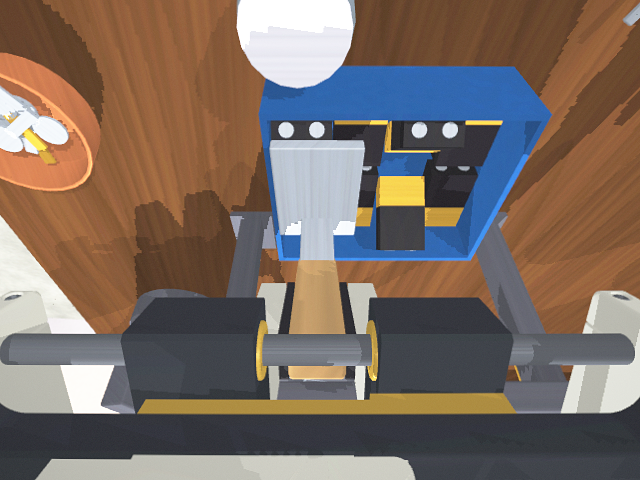

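Run:
```python
from h import *
import pickle;cal=pickle.load(open("w4.pkl","rb"));im=cv2.imread("pics/w4.png")
cv2.imwrite("pics/w4c.png",cv2.resize(im[55:275,245:565],None,fx=2.5,fy=2.5,interpolation=cv2.INTER_CUBIC))
y=np.radians(97.5);b=np.array([np.cos(y),np.sin(y)]);c=np.array([-b[1],b[0]])
print(cur()[2]['time_s'])
```

```text
7.625
```

View pics/w4c.png

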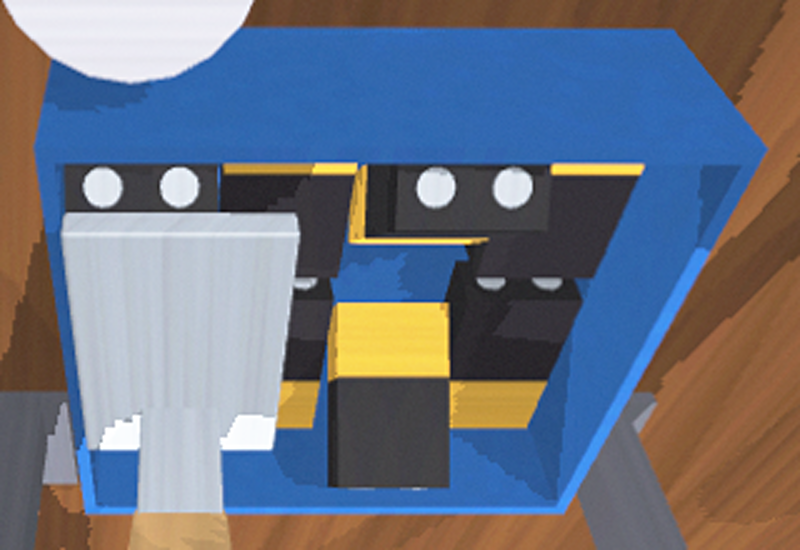

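Run:
```python
from h import *
import pickle;cal=pickle.load(open("w4.pkl","rb"))
y=np.radians(97.5);b=np.array([np.cos(y),np.sin(y)]);c=np.array([-b[1],b[0]])
def f(pts,z):
    P=onz(cal,np.array(pts)/2.5+[245,55],z);d=P[:,:2]-BC;print(np.round(np.c_[d@b,d@c],1).tolist())
print("rim inner near L, mid, R; outer far L,R; outer near L,R");f([(62,164),(400,164),(742,164)],59);f([(86,513),(566,513),(36,150),(766,150)],59)
print("plate bottom near L,R");f([(62,213),(298,213)],76.2);print("top near, far");f([(65,233),(297,233),(90,448),(273,448)],84.2)
```

```text
rim inner near L, mid, R; outer far L,R; outer near L,R
[[-62.8, -75.4], [-62.8, 1.5], [-62.9, 79.8]]
[[71.5, -81.0], [71.8, 84.6], [-66.4, -80.9], [-66.5, 83.5]]
plate bottom near L,R
[[-61.6, -74.1], [-61.6, -23.1]]
top near, far
[[-62.2, -72.7], [-62.2, -24.1], [7.3, -72.9], [7.4, -23.5]]
```

Emit:
move_arm(
  targets=[
    [0, [0.22, 0.22, 0.14], [0, 0, 0]],
    [0, [0.22, -0.05, 0.56], [0, 0, 0]],
    [0, [0.22, -0.31, 0.99], [0, 0, 0]],
    [0, [0.22, -0.42, 1.16], [0, 0, 0]],
  ],
)

```text
time_s: 8.12
tool_pos: [646.8, 189.8, 135.3]
tcp_rot: [-0.018, -0.063, 0.959, 0.275]
wrist_force: [0.0, -0.5, -4.0]
grip_width: 21.5
```

```bash
python3 -c "
from h import *
tam()"
```

```text
tamper bin x,y,z [-25.64 -47.16  64.19] yaw 97.47 tiltz [-0.068  0.525 -0.848] ty_z -0.0007 F [ 0.  -0.5 -4. ] w 21.5 t 8.125
```

Emit:
move_arm(
  targets=[
    [0, [0, -0.16, 0.25], [0, 0, 0]],
    [0, [0, -0.32, 0.51], [0, 0, 0]],
    [0, [0, -0.48, 0.76], [0, 0, 0]],
    [0, [0, -0.64, 1.02], [0, 0, 0]],
  ],
)

```text
time_s: 8.62
tool_pos: [646.8, 189.9, 123.0]
tcp_rot: [-0.018, -0.063, 0.959, 0.275]
wrist_force: [-0.1, 0.2, -3.4]
grip_width: 21.6
```

```bash
python3 -c "
from h import *
tam()"
```

```text
tamper bin x,y,z [-25.63 -47.11  51.86] yaw 97.47 tiltz [-0.068  0.525 -0.848] ty_z -0.0005 F [-0.1  0.2 -3.4] w 21.6 t 8.625
```

Emit:
move_arm(
  targets=[
    [0, [0, -0.16, 0.25], [0, 0, 0]],
    [0, [0, -0.32, 0.51], [0, 0, 0]],
    [0, [0, -0.48, 0.76], [0, 0, 0]],
    [0, [0, -0.64, 1.02], [0, 0, 0]],
  ],
)

```text
time_s: 9.12
tool_pos: [646.8, 189.8, 110.7]
tcp_rot: [-0.018, -0.063, 0.959, 0.275]
wrist_force: [-0.2, 0.1, -3.7]
grip_width: 21.7
```

```bash
python3 -c "
from h import *
tam()
im,d=ctrl.get_image('wrist');cv2.imwrite('pics/w5.png',im)"
```

```text
tamper bin x,y,z [-25.65 -47.11  39.61] yaw 97.47 tiltz [-0.068  0.525 -0.848] ty_z -0.0005 F [-0.2  0.1 -3.7] w 21.7 t 9.125
```

View pics/w5.png

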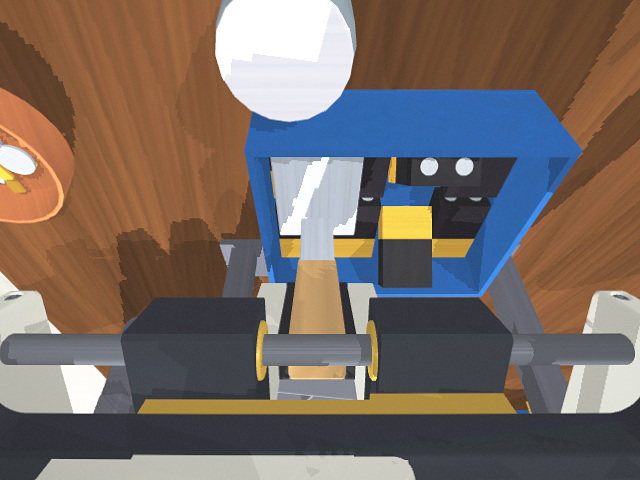

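Emit:
move_arm(
  targets=[
    [0, [0, -0.16, 0.25], [0, 0, 0]],
    [0, [0, -0.32, 0.51], [0, 0, 0]],
    [0, [0, -0.45, 0.72], [0, 0, 0]],
    [0, [0, -0.56, 0.89], [0, 0, 0]],
    [0, [0, -0.64, 1.02], [0, 0, 0]],
  ],
)

```text
time_s: 9.8
tool_pos: [646.5, 189.8, 98.1]
tcp_rot: [-0.018, -0.063, 0.959, 0.275]
wrist_force: [0.3, -0.2, -3.6]
grip_width: 22.1
```

```bash
python3 -c "
from h import *
tam()"
```

```text
tamper bin x,y,z [-25.68 -46.88  26.99] yaw 97.46 tiltz [-0.069  0.525 -0.848] ty_z 0.0002 F [ 0.3 -0.2 -3.6] w 22.1 t 9.8
```

Emit:
move_arm(
  targets=[
    [0, [0, -0.08, 0.13], [0, 0, 0]],
    [0, [0, -0.13, 0.2], [0, 0, 0]],
    [0, [0, -0.16, 0.25], [0, 0, 0]],
    [0, [0, -0.19, 0.3], [0, 0, 0]],
  ],
)

```text
time_s: 10.3
tool_pos: [646.6, 189.7, 95.0]
tcp_rot: [-0.018, -0.063, 0.959, 0.275]
wrist_force: [-2.6, -1.2, 1.2]
grip_width: 21.6
```

```bash
python3 -c "
from h import *
tam()"
```

```text
tamper bin x,y,z [-25.75 -46.96  23.92] yaw 97.48 tiltz [-0.069  0.525 -0.848] ty_z -0.0002 F [-2.6 -1.2  1.2] w 21.6 t 10.3
```

Emit:
move_arm(
  targets=[
    [0, [0, -0.05, 0.08], [0, 0, 0]],
    [0, [0, -0.08, 0.13], [0, 0, 0]],
    [0, [0, -0.08, 0.13], [0, 0, 0]],
  ],
)

```text
time_s: 10.68
tool_pos: [646.7, 189.7, 95.0]
tcp_rot: [-0.017, -0.063, 0.959, 0.275]
wrist_force: [-2.8, -2.3, 6.9]
grip_width: 21.5
```

Emit:
move_arm(
  targets=[
    [0, [0, 0.5, -0.8], [0, 0, 0]],
    [0, [0, 1.5, -2.4], [0, 0, 0]],
    [0, [0, 2.5, -4.0], [0, 0, 0]],
    [0, [0, 3.1, -4.9], [0, 0, 0]],
    [0, [1.5, 3.1, -4.9], [0, 0, 0]],
    [0, [4.0, 3.1, -4.9], [0, 0, 0]],
    [0, [6.2, 3.1, -4.9], [0, 0, 0]],
    [0, [6.75, 3.1, -4.9], [0, 0, 0]],
    [0, [6.75, 3.1, -4.9], [0, 0, 0]],
    [0, [6.75, 3.1, -4.9], [0, 0, 0]],
  ],
)

```text
time_s: 11.92
tool_pos: [580.1, 181.2, 152.8]
tcp_rot: [-0.017, -0.063, 0.959, 0.275]
wrist_force: [-0.5, 0.2, -4.5]
grip_width: 21.5
```

```bash
python3 -c "
from h import *
tam()
import pickle
pickle.dump(ctrl.calibration('wrist'),open('w6.pkl','wb'))
im,d=ctrl.get_image('wrist');cv2.imwrite('pics/w6.png',im);print(rel(*binpose(-26.2,20.5,64)))"
```

```text
tamper bin x,y,z [-25.49  20.06  81.7 ] yaw 97.52 tiltz [-0.068  0.526 -0.848] ty_z -0.0014 F [-0.5  0.2 -4.5] w 21.5 t 11.925
[[0.05, -1.0, 1.45], [0.0003, 0.0009, 0.0009]] rows>=0.3
```

View pics/w6.png

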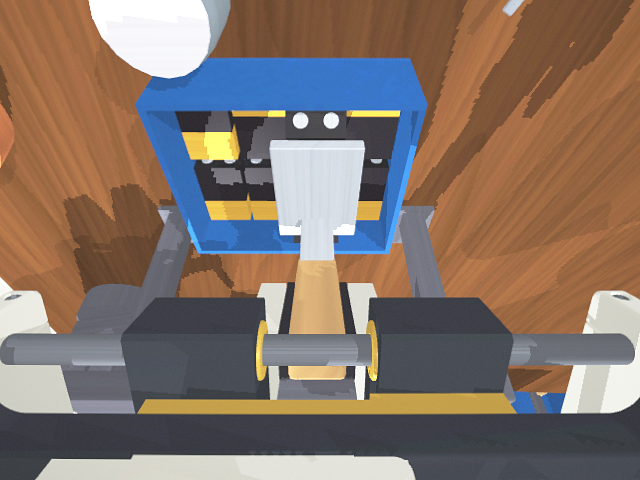

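Emit:
move_arm(
  targets=[
    [0, [0, -0.5, 0.76], [0, 0, 0]],
    [0, [0, -0.92, 1.44], [0, 0, 0]],
    [0, [0, -1.12, 1.78], [0, 0, 0]],
    [0, [0, -1.33, 2.12], [0, 0, 0]],
    [0, [0, -1.54, 2.46], [0, 0, 0]],
    [0, [0, -1.75, 2.8], [0, 0, 0]],
    [0, [0, -1.96, 3.14], [0, 0, 0]],
    [0, [0, -2.17, 3.48], [0, 0, 0]],
  ],
)

```text
time_s: 12.98
tool_pos: [580.2, 181.3, 111.4]
tcp_rot: [-0.017, -0.063, 0.959, 0.275]
wrist_force: [-0.7, 1.0, -4.4]
grip_width: 21.6
```

```bash
python3 -c "
from h import *
tam()"
```

```text
tamper bin x,y,z [-25.38  19.99  40.32] yaw 97.52 tiltz [-0.068  0.526 -0.848] ty_z -0.0012 F [-0.7  1.  -4.4] w 21.6 t 12.975
```

Emit:
move_arm(
  targets=[
    [0, [0, -0.16, 0.25], [0, 0, 0]],
    [0, [0, -0.32, 0.51], [0, 0, 0]],
    [0, [0, -0.45, 0.72], [0, 0, 0]],
    [0, [0, -0.56, 0.89], [0, 0, 0]],
    [0, [0, -0.66, 1.06], [0, 0, 0]],
    [0, [0, -0.74, 1.19], [0, 0, 0]],
  ],
)

```text
time_s: 13.72
tool_pos: [580.2, 181.4, 97.3]
tcp_rot: [-0.017, -0.063, 0.959, 0.275]
wrist_force: [-0.1, -0.2, -4.6]
grip_width: 21.7
```

```bash
python3 -c "
from h import *
tam()"
```

```text
tamper bin x,y,z [-25.36  19.95  26.24] yaw 97.52 tiltz [-0.068  0.526 -0.848] ty_z -0.0013 F [-0.1 -0.2 -4.6] w 21.7 t 13.725
```

Emit:
move_arm(
  targets=[
    [0, [0, -0.05, 0.09], [0, 0, 0]],
    [0, [0, -0.11, 0.17], [0, 0, 0]],
    [0, [0, -0.16, 0.25], [0, 0, 0]],
    [0, [0, -0.2, 0.31], [0, 0, 0]],
    [0, [0, -0.2, 0.31], [0, 0, 0]],
  ],
)

```text
time_s: 14.35
tool_pos: [580.4, 181.3, 95.0]
tcp_rot: [-0.017, -0.064, 0.959, 0.275]
wrist_force: [-2.1, -1.7, 6.3]
grip_width: 21.7
```

Emit:
move_arm(
  targets=[
    [0, [0, 0.5, -0.8], [0, 0, 0]],
    [0, [0, 1.5, -2.4], [0, 0, 0]],
    [0, [0, 2.5, -4.0], [0, 0, 0]],
    [0, [0, 3.0, -4.8], [0, 0, 0]],
    [0, [0, 3.0, -4.8], [0, 0, 0]],
    [0, [0, 3.0, -4.8], [0, 0, 0]],
  ],
)

```text
time_s: 15.1
tool_pos: [579.8, 181.3, 151.1]
tcp_rot: [-0.018, -0.063, 0.959, 0.275]
wrist_force: [-0.2, -0.6, -4.2]
grip_width: 21.6
```

```bash
python3 -c "
from h import *
tam()
import pickle
pickle.dump(ctrl.calibration('wrist'),open('w7.pkl','wb'))
im,d=ctrl.get_image('wrist');cv2.imwrite('pics/w7.png',im);print(rel(*binpose(10,20.5,80)),rel(*binpose(27.2,20.5,80)))
cv2.imwrite('pics/w7c.png',cv2.resize(im[40:280,120:440],None,fx=2.5,fy=2.5,interpolation=cv2.INTER_CUBIC))"
```

```text
tamper bin x,y,z [-25.42  20.39  79.98] yaw 97.55 tiltz [-0.069  0.526 -0.848] ty_z -0.0013 F [-0.2 -0.6 -4.2] w 21.6 t 15.1
[[0.0, 3.02, 1.86], [0.0008, 0.0003, 0.0013]] rows>=0.6 [[0.0, 4.47, 2.77], [0.0008, 0.0003, 0.0013]] rows>=0.8
```

View pics/w7c.png

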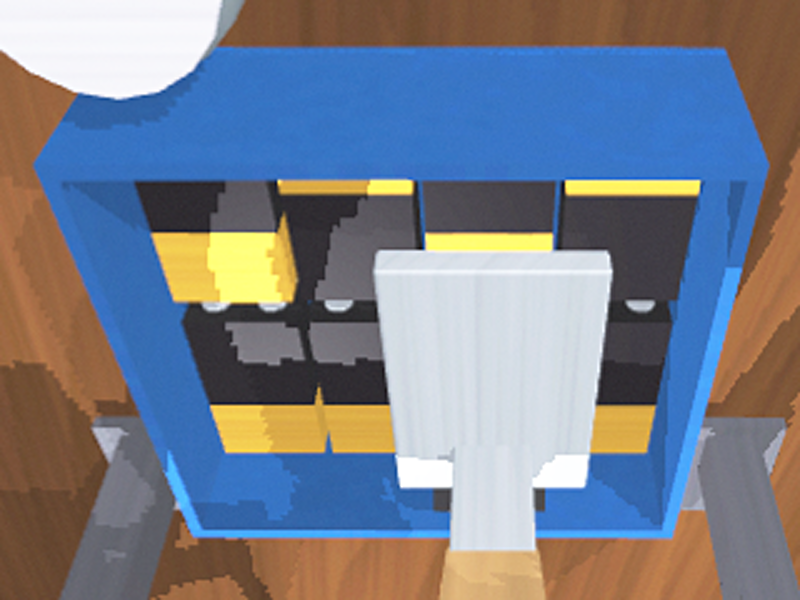

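Near rank is all flat now (near-row bodies level, crop row ~200). One left: far end, behind the plate. Slide under the bar.

Emit:
move_arm(
  targets=[
    [0, [0, 0.9, 0.55], [0, 0, 0]],
    [0, [0, 2.0, 1.24], [0, 0, 0]],
    [0, [0, 3.0, 1.86], [0, 0, 0]],
    [0, [0, 3.9, 2.4], [0, 0, 0]],
    [0, [0, 4.4, 2.73], [0, 0, 0]],
    [0, [0, 4.47, 2.77], [0, 0, 0]],
    [0, [0, 4.47, 2.77], [0, 0, 0]],
  ],
)

```text
time_s: 16.02
tool_pos: [572.9, 233.2, 151.1]
tcp_rot: [-0.018, -0.063, 0.959, 0.275]
wrist_force: [-0.1, 0.1, -3.8]
grip_width: 21.6
```

```bash
python3 -c "
from h import *
tam()
import pickle
pickle.dump(ctrl.calibration('wrist'),open('w8.pkl','wb'))
im,d=ctrl.get_image('wrist');cv2.imwrite('pics/w8.png',im);print(rel(*binpose(27.2,20.5,80)))
im,d=ctrl.get_image('scene');cv2.imwrite('pics/s8.png',cv2.resize(im[80:320,280:600],None,fx=2.5,fy=2.5))
"
```

```text
tamper bin x,y,z [27.   20.45 80.01] yaw 97.55 tiltz [-0.069  0.526 -0.848] ty_z -0.001 F [-0.1  0.1 -3.8] w 21.6 t 16.025
[[0.01, 0.03, 0.02], [0.0007, 0.0005, 0.0011]] rows>=0.0
```

View pics/w8.png

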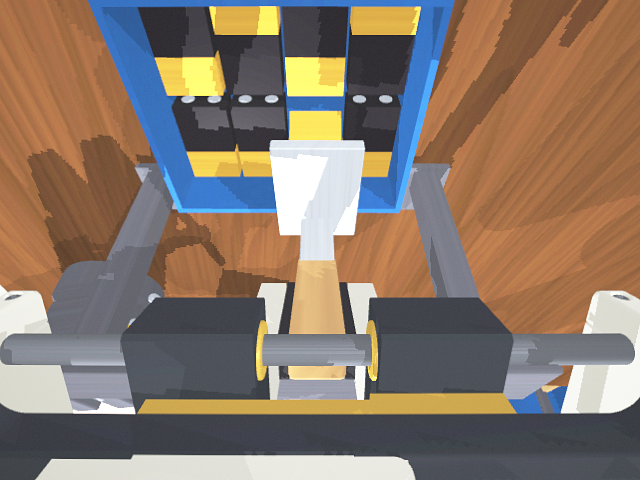

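View pics/s8.png

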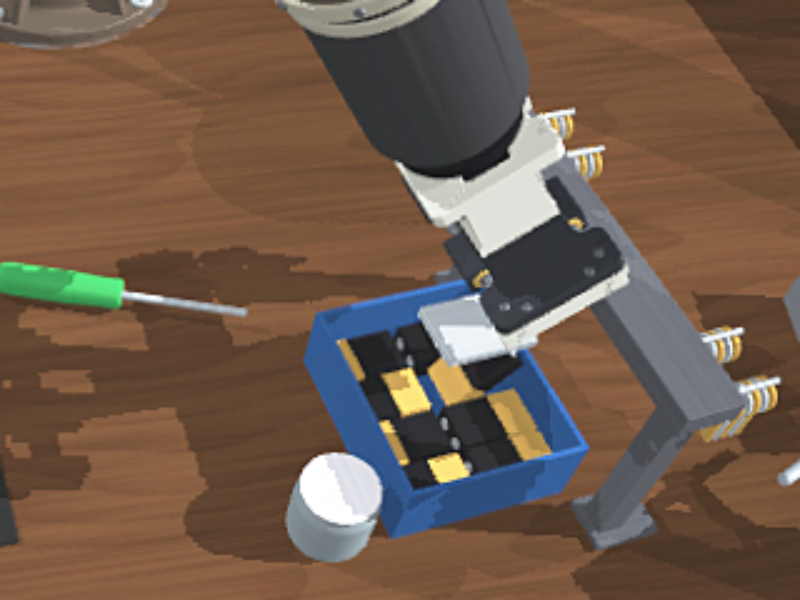

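Run:
```python
from h import *
import pickle;cal=pickle.load(open("w8.pkl","rb"))
y=np.radians(97.5);b=np.array([np.cos(y),np.sin(y)]);c=np.array([-b[1],b[0]])
im=cv2.imread('pics/w8.png')
for col in (210,250,385): print([tuple(int(t) for t in im[r,col]) for r in range(203,217)])
def f(pts,z):
    P=onz(cal,np.array(pts,float),z);d=P[:,:2]-BC;print(np.round(np.c_[d@b,d@c],1).tolist())
f([(210,212),(385,212)],59);f([(273,151),(361,151),(281,233.5),(354,233.5)],88);
```

```text
[(208, 122, 56), (208, 121, 56), (211, 126, 62), (210, 126, 59), (209, 125, 57), (244, 153, 67), (255, 192, 87), (255, 194, 85), (255, 197, 81), (235, 160, 126), (102, 126, 186), (71, 122, 190), (78, 125, 187), (77, 124, 186)]
[(180, 109, 57), (179, 108, 56), (179, 106, 55), (179, 109, 57), (174, 103, 52), (202, 118, 54), (255, 175, 77), (255, 195, 85), (255, 184, 75), (224, 156, 125), (95, 117, 169), (68, 117, 172), (73, 116, 171), (73, 114, 171)]
[(217, 125, 62), (219, 126, 62), (219, 129, 63), (219, 130, 64), (216, 126, 60), (230, 137, 67), (254, 178, 81), (254, 180, 80), (255, 182, 79), (253, 167, 101), (116, 112, 155), (62, 105, 155), (68, 102, 152), (73, 113, 166)]
[[70.9, -58.1], [70.9, 72.2]]
[[-5.3, -1.7], [-5.3, 44.6], [61.6, -2.6], [61.6, 46.3]]
```

Emit:
move_arm(
  targets=[
    [0, [0, -0.4, 0.7], [0, 0, 0]],
    [0, [0, -0.8, 1.3], [0, 0, 0]],
    [0, [0, -1.0, 1.65], [0, 0, 0]],
    [0, [0, -1.22, 2.0], [0, 0, 0]],
    [0, [0, -1.43, 2.34], [0, 0, 0]],
    [0, [0, -1.64, 2.68], [0, 0, 0]],
  ],
)

```text
time_s: 16.88
tool_pos: [572.9, 233.3, 119.3]
tcp_rot: [-0.018, -0.063, 0.959, 0.275]
wrist_force: [-0.0, 0.2, -4.5]
grip_width: 21.7
```

```bash
python3 -c "
from h import *
tam()"
```

```text
tamper bin x,y,z [27.05 20.47 48.17] yaw 97.53 tiltz [-0.069  0.526 -0.848] ty_z -0.0007 F [-0.   0.2 -4.5] w 21.7 t 16.875
```

Emit:
move_arm(
  targets=[
    [0, [0, -0.16, 0.25], [0, 0, 0]],
    [0, [0, -0.37, 0.59], [0, 0, 0]],
    [0, [0, -0.58, 0.93], [0, 0, 0]],
    [0, [0, -0.79, 1.27], [0, 0, 0]],
    [0, [0, -0.95, 1.53], [0, 0, 0]],
    [0, [0, -1.06, 1.7], [0, 0, 0]],
    [0, [0, -1.13, 1.8], [0, 0, 0]],
    [0, [0, -1.15, 1.84], [0, 0, 0]],
  ],
)

```text
time_s: 17.88
tool_pos: [572.9, 233.3, 97.6]
tcp_rot: [-0.018, -0.063, 0.959, 0.275]
wrist_force: [0.2, -0.1, -4.1]
grip_width: 21.7
```

```bash
python3 -c "
from h import *
tam()"
```

```text
tamper bin x,y,z [27.05 20.42 26.47] yaw 97.53 tiltz [-0.069  0.526 -0.848] ty_z -0.0008 F [ 0.2 -0.1 -4.1] w 21.7 t 17.875
```

Emit:
move_arm(
  targets=[
    [0, [0, -0.05, 0.09], [0, 0, 0]],
    [0, [0, -0.11, 0.17], [0, 0, 0]],
    [0, [0, -0.16, 0.25], [0, 0, 0]],
    [0, [0, -0.2, 0.32], [0, 0, 0]],
    [0, [0, -0.22, 0.35], [0, 0, 0]],
    [0, [0, -0.22, 0.35], [0, 0, 0]],
  ],
)

```text
time_s: 18.62
tool_pos: [573.1, 233.2, 95.0]
tcp_rot: [-0.017, -0.064, 0.959, 0.276]
wrist_force: [-2.7, -3.5, 7.0]
grip_width: 22.0
```

Emit:
move_arm(
  targets=[
    [0, [0, 0.5, -0.8], [0, 0, 0]],
    [0, [0, 1.5, -2.4], [0, 0, 0]],
    [0, [0, 2.5, -4.0], [0, 0, 0]],
    [0, [0, 3.0, -4.8], [0, 0, 0]],
    [0, [0, 2.2, -5.3], [0, 0, 0]],
    [0, [0, 0.3, -6.5], [0, 0, 0]],
    [0, [0, -2.2, -8.1], [0, 0, 0]],
    [0, [0, -5.0, -9.8], [0, 0, 0]],
    [0, [0, -7.0, -11.1], [0, 0, 0]],
    [0, [0, -7.0, -11.1], [0, 0, 0]],
  ],
)

```text
time_s: 19.88
tool_pos: [588.6, 113.7, 150.8]
tcp_rot: [-0.018, -0.062, 0.959, 0.275]
wrist_force: [0.4, 0.9, -4.0]
grip_width: 21.8
```

```bash
python3 -c "
from h import *
tam()
im,d=ctrl.get_image('wrist');cv2.imwrite('pics/w9.png',im);np.save('w9.npy',d)
im,d=ctrl.get_image('scene');cv2.imwrite('pics/s9.png',cv2.resize(im[80:320,280:600],None,fx=2.5,fy=2.5));np.save('s9.npy',d)
"
```

```text
tamper bin x,y,z [-93.53  20.47  79.73] yaw 97.43 tiltz [-0.068  0.526 -0.848] ty_z -0.0004 F [ 0.4  0.9 -4. ] w 21.8 t 19.875
```

View pics/w9.png

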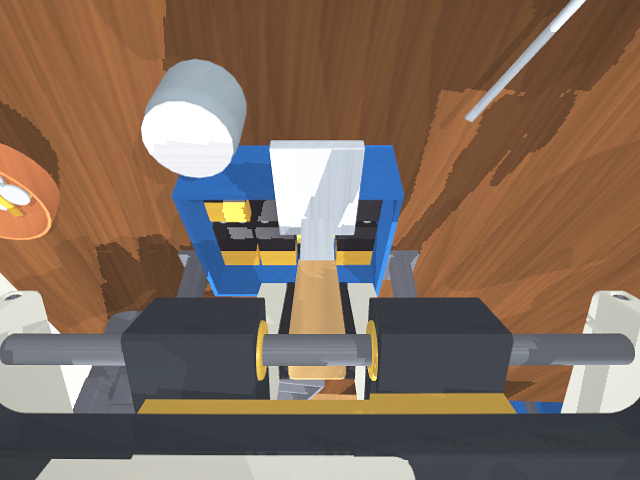

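View pics/s9.png

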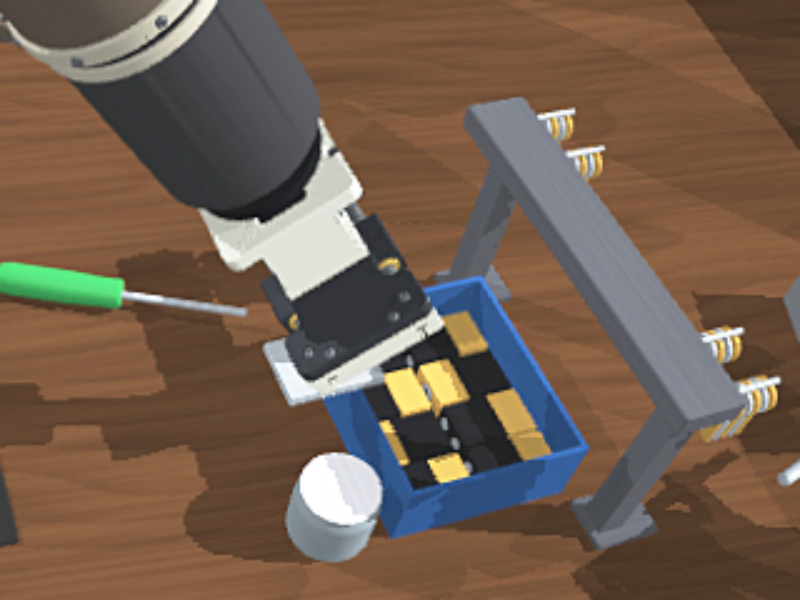

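```bash
cat >> h.py <<'E'
def matpose(z,yaw=90,c=(583.3,-190.)):
    t=np.array([np.cos(np.radians(yaw)),np.sin(np.radians(yaw))]);return np.r_[np.array(c)+9.9*t,z+71.1],toolR(yaw)
E
python3 -c "
from h import *
print(rel(*matpose(90)),rel(*matpose(40)))"
```

```text
[[4.36, -24.25, -16.38], [0.0014, -0.069, 0.1115]] rows>=4.7 [[4.36, -26.91, -12.14], [0.0014, -0.069, 0.1115]] rows>=4.8
```

Emit:
move_arm(
  targets=[
    [0, [0.4, -1.9, -1.8], [0, -0.005, 0.01]],
    [0, [1.1, -6.0, -4.4], [0, -0.02, 0.03]],
    [0, [1.9, -10.8, -7.4], [0, -0.03, 0.05]],
    [0, [2.8, -15.7, -10.6], [0, -0.045, 0.072]],
    [0, [3.6, -20.3, -13.7], [0.001, -0.058, 0.093]],
    [0, [4.2, -23.2, -15.7], [0.001, -0.066, 0.107]],
    [0, [4.36, -24.2, -16.4], [0.001, -0.069, 0.1115]],
    [0, [4.36, -24.2, -16.4], [0.001, -0.069, 0.1115]],
    [0, [4.36, -25.5, -14.3], [0.001, -0.069, 0.1115]],
    [0, [4.36, -26.9, -12.1], [0.001, -0.069, 0.1115]],
    [0, [4.36, -26.9, -12.1], [0.001, -0.069, 0.1115]],
  ],
)

```text
time_s: 21.35
tool_pos: [582.3, -177.4, 108.9]
tcp_rot: [-0.002, -0.0, 0.961, 0.277]
wrist_force: [-0.4, -0.4, -4.1]
grip_width: 21.7
```

Run:
```python
from h import *
tam();print(rel(*matpose(8)),rel(*matpose(4)))
im,dep=ctrl.get_image('top');cv2.imwrite('pics/t10.png',cv2.resize(im[190:330,110:260],None,fx=4.2,fy=4.2))
cal=ctrl.calibration('top');v,u=np.mgrid[195:325:1,115:235:1];P=bydepth(cal,np.c_[u.ravel(),v.ravel()],dep)
y=np.radians(97.5);b=np.array([np.cos(y),np.sin(y)]);c=np.array([-b[1],b[0]]);d=P[:,:2]-BC;x=d@b;yy=d@c
for r in (-58.5,-19.5,19.5,58.5):
    for s in (-30,30):
        k=(abs(yy-r)<14)&(abs(x-s)<24);z=P[k,2];print(r,s,k.sum(),np.round(np.percentile(z,[2,50,98]),1))
im,_=ctrl.get_image('wrist');cv2.imwrite('pics/w10.png',im)
```

```text
tamper bin x,y,z [-381.27   66.03   37.84] yaw 90.09 tiltz [-0.004  0.532 -0.847] ty_z 0.004 F [-0.4 -0.4 -4.1] w 21.7 t 21.35
[[-0.11, -1.81, 2.38], [0.0028, -0.0042, -0.0007]] rows>=0.5 [[-0.11, -2.03, 2.72], [0.0028, -0.0042, -0.0007]] rows>=0.5
-58.5 -30 417 [20.5 23.9 27.5]
-58.5 30 443 [ 20.1  24.  170.5]
-19.5 -30 425 [20.8 24.  27.7]
-19.5 30 506 [ 20.8  24.5 182.9]
19.5 -30 428 [20.7 24.1 27.7]
19.5 30 556 [ 20.6  24.5 183.6]
58.5 -30 428 [20.5 23.9 27.6]
58.5 30 553 [ 20.7  24.5 183.8]
```

View pics/t10.png

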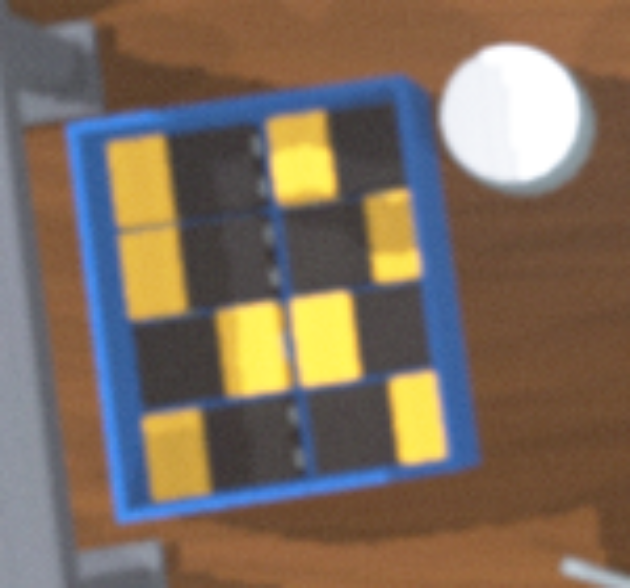

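View pics/w10.png

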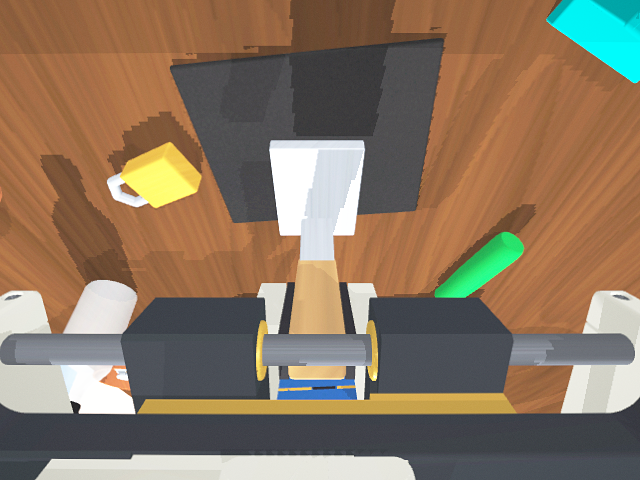

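Emit:
move_arm(
  targets=[
    [0, [-0.05, -0.6, 0.8], [0, 0, 0]],
    [0, [-0.11, -1.2, 1.5], [0.003, -0.004, 0]],
    [0, [-0.11, -1.65, 2.1], [0.003, -0.004, 0]],
    [0, [-0.11, -1.81, 2.38], [0.003, -0.004, 0]],
    [0, [-0.11, -1.92, 2.55], [0.003, -0.004, 0]],
    [0, [-0.11, -2.0, 2.68], [0.003, -0.004, 0]],
    [0, [-0.11, -2.0, 2.68], [0.003, -0.004, 0]],
  ],
)

```text
time_s: 22.32
tool_pos: [584.9, -181.6, 78.2]
tcp_rot: [0.002, -0.0, 0.962, 0.274]
wrist_force: [-0.0, 0.1, -4.9]
grip_width: 21.6
```

```bash
python3 -c "
from h import *
tam();print(rel(*matpose(4)))"
```

```text
tamper bin x,y,z [-385.76   63.96    7.07] yaw 89.96 tiltz [ 0.004  0.528 -0.849] ty_z -0.0038 F [-0.   0.1 -4.9] w 21.6 t 22.325
[[0.17, -0.03, 0.34], [-0.0027, 0.0035, 0.0015]] rows>=0.1
```

Emit:
move_arm(
  targets=[
    [0, [0.1, -0.08, 0.13], [-0.002, 0.003, 0]],
    [0, [0.1, -0.13, 0.21], [-0.002, 0.003, 0]],
    [0, [0.1, -0.18, 0.29], [-0.002, 0.003, 0]],
    [0, [0.1, -0.2, 0.32], [-0.002, 0.003, 0]],
    [0, [0.1, -0.2, 0.32], [-0.002, 0.003, 0]],
  ],
)

```text
time_s: 22.95
tool_pos: [584.0, -181.7, 75.0]
tcp_rot: [0.001, -0.001, 0.961, 0.275]
wrist_force: [-0.9, -0.6, 2.8]
grip_width: 22.0
```

Contact with the mat (load reversed, z ≈ 3.9 mm). Open straight.

Emit:
move_arm(
  targets=[
    [10, [0, 0, 0], [0, 0, 0]],
    [30, [0, 0, 0], [0, 0, 0]],
    [60, [0, 0, 0], [0, 0, 0]],
    [100, [0, 0, 0], [0, 0, 0]],
    [100, [0, 0, 0], [0, 0, 0]],
    [100, [0, 0, 0], [0, 0, 0]],
    [100, [0, 0, 0], [0, 0, 0]],
    [100, [0, 0, 0], [0, 0, 0]],
    [100, [0, 0, 0], [0, 0, 0]],
    [100, [0, 0, 0], [0, 0, 0]],
  ],
)

```text
time_s: 24.2
tool_pos: [584.0, -181.7, 75.0]
tcp_rot: [0.001, -0.001, 0.961, 0.275]
wrist_force: [0.1, -0.5, 0.7]
grip_width: 87.4
```

Back off along the handle axis, then look.

Emit:
move_arm(
  targets=[
    [100, [0, 0, -1.5], [0, 0, 0]],
    [100, [0, 0, -5], [0, 0, 0]],
    [100, [0, 0, -10], [0, 0, 0]],
    [100, [0, 0, -15], [0, 0, 0]],
    [100, [0, 0, -15], [0, 0, 0]],
    [100, [0, 0, -15], [0, 0, 0]],
  ],
)

```text
time_s: 24.95
tool_pos: [583.6, -261.3, 202.7]
tcp_rot: [0.001, -0.001, 0.961, 0.275]
wrist_force: [-0.5, 0.8, -0.9]
grip_width: 87.6
```

Run:
```python
from h import *
for n in ('wrist','scene','top'):
    im,_=ctrl.get_image(n);cv2.imwrite(f'pics/{n}_end.png',im)
cal=ctrl.calibration("top");hsv=cv2.cvtColor(im,cv2.COLOR_BGR2HSV)
m=cv2.inRange(hsv,(0,0,120),(180,70,255));M=np.zeros_like(m);M[210:320,340:450]=m[210:320,340:450]
v,u=np.nonzero(M)
if len(v): print("plate",len(v),cv2.minAreaRect(onz(cal,np.c_[u,v],12)[:,:2].astype(np.float32)))
print(ctrl.state()['time_s'],ctrl.state()['wrist_force'])
```

```text
plate 811 ((583.4788818359375, -191.9208526611328), (54.19141387939453, 74.76850128173828), 1.0609501600265503)
25.1 [ 0.49068254 -0.49953938 -0.58944328]
```

View pics/wrist_end.png

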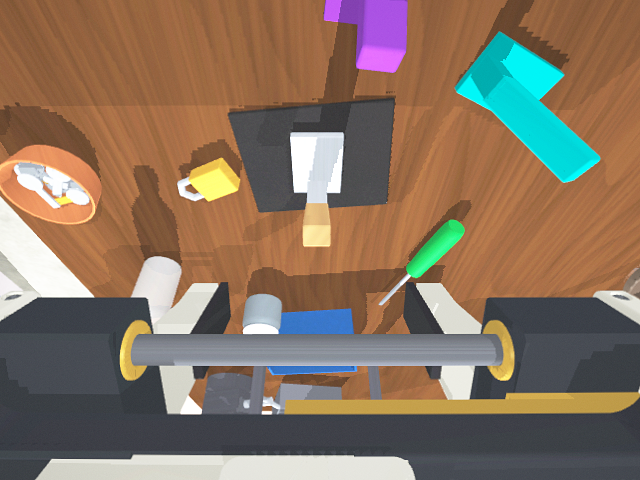

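View pics/scene_end.png

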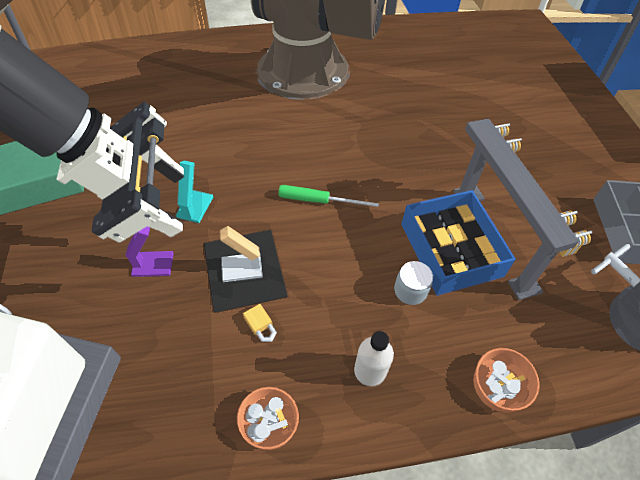

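View pics/top_end.png

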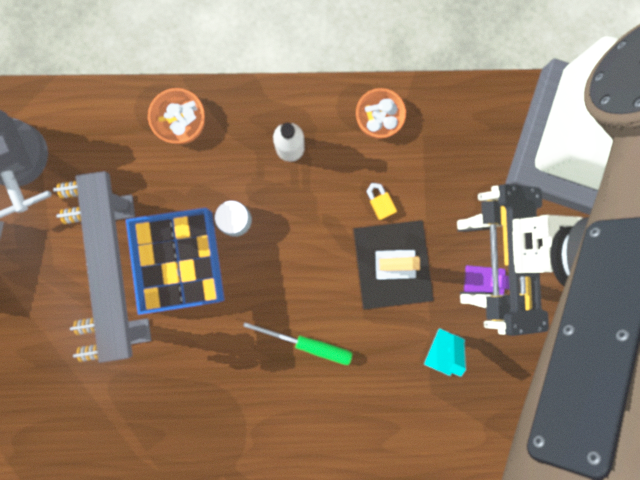

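```bash
python3 -c "
from station import ctrl
print(ctrl.finish_job())"
```

```text
the job is handed in; nothing more can be done
None
```

The three standing padlock bodies (near end rows 1 and 3, far end row 3) are pressed down, and the tamper is back upright and released on its mat. I handed the job in at about 25 s.

- **Pressing:** I held the tamper along its leaning handle so the gripper stayed clear of the key bar. Each press ended at the top of the flat layer with roughly 10 N by the wrist readings. I read the force between moves, not continuously.
- **Padlock bodies:** the top camera's depth shows all eight at about 24 mm, which is the flat height of 20 mm above the bin floor. At the far end a few readings of 170–184 mm are the key bar at the edge of the patch. The picture shows all eight lying flat.
- **Tamper:** the plate's centre is about 3 mm from the mat's centre, and it looked upright in all three views.
- **Arm and bystanders:** the arm is about 200 mm above the bench with no force on it. The padlock, tin, bottle and screwdriver are where they were in the first pictures.
- **Disagreement:** the wrist and top cameras placed the bin about 1–2 mm apart. I set the plate 3–4 mm from the end walls to allow for it.

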